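Fit the divider comb in the pen tray and latch it

TASK

Fit the divider comb into the pen tray on the desk: lower it so that all five teeth go into the five slots of the tray's metal rail and it stands upright and fully home, then slide the tray's latch fully across over the end of the comb and let go. Feel gently for the slots, as the rail may sit up to a centimetre to either side; never press or drop the comb hard on the tray, and leave the other things on the desk where they are.

Things in the scene. Friction and masses are not known exactly. Their poses are not given: they have to be found in the camera images.
- comb: Loose white plastic divider comb, about 0.09 kg, standing on its teeth. Origin: centre of the teeth's underside; y along the row of teeth, z up. Five flat square-ended teeth at y = -48, -24, 0, 24, 48 mm, each 4 mm thick (y), 18 wide (x), 28 long. Either way round fits. Fully home, its origin is 6 mm above the tray's. Its teeth crack if it is pressed on the tray with over 40 N.
- comb_grip (a point): Middle of the comb's grip rib, 48 mm above the comb's origin. The rib is 14 (x) x 50 (y) x 24 mm (36 to 60 mm above the origin), to be pinched across x; below it a spine 14 (x) x 128 (y) x 8 mm joins the teeth (28 to 36 mm above the origin).
- tray: Grey plastic pen tray, 150 (x) x 250 (y) mm, rim 14 mm high, floor 4 mm thick, fixed to the desk. Origin: centre of its underside, z up. An aluminium rail with five slots in a row along y lies across its middle (see tray_middle); the latch stands at its +y end.
- tray_middle (a point): Middle of the tray, 18 mm up: the height of the rail's top. Rail 30 (x) x 150 (y) mm, centred on tray x = 0; blind slots 6 (y) x 22 (x) mm, 12 deep, pitch 24, square edges, solid rail ends. The rail's middle is NOT at this point: it is jammed immovably anywhere from 10 mm to its -y side to 10 mm to its +y side (unreported), parallel to the tray. Teeth have 1 mm spare each side in y, 2 in x.
- latch (a joint): Travel of the latch along the tray's +x: 0 = open, 0.034 m = stop, fully across; it starts between 0 and 0.006. It stays where it is left; it takes about 2 N to slide.
- latch_tab (a point): Middle of the latch's upright black finger tab, 10 (x) x 16 (y) x 24 mm, on a 16 x 16 mm post. This point is 61 mm above the tray's origin, at tray y = 104 mm, x = -34 mm + latch travel; the tab spans heights 49 to 73 mm and can be pushed towards the tray's +x, or pinched.
- latch_tongue (a point): Free end of the latch's tongue, on its underside, at tray y = 46 mm, 44 mm above the tray's origin. The tongue is 14 mm wide (x), 5 mm thick, and runs to the post along +y. Sliding across, it passes 2 mm over the spine of a comb that is fully home and is blocked by one that is not.
- eraser: Loose white eraser 22 x 45 x 13 mm lying in the tray behind the rail; leave it. Origin: centre of its underside.
- stapler: Loose black stapler, 135 mm long, 50 mm high; leave it. Origin: centre of its underside.
- flask: Loose blue drinking flask, 66 mm across, 190 mm high; leave it. Origin: centre of its underside.
- mug: Loose white mug, 84 mm across, 95 mm high; leave it. Origin: centre of its underside.
- glue: Loose yellow glue stick, 94 mm long, 26 mm high, lying; leave it. Origin: underside, 17 mm off its middle.
- cardbox: Loose card box 65 x 95 x 30 mm; leave it. Origin: centre of its underside.
- paperweight: Loose round steel paperweight with a knob, 90 mm across, 54 mm high; leave it. Origin: centre of its underside.
Things that resemble listed ones, but are neither listed nor needed, are in the scene too. Several things have the shape of the comb; the one meant has the colours described above.

How it is judged (in metres and radians):
On the way, in this order (a step that is already met when the one before it is completed fails the run):
1. the comb stands fully home in the rail, all five teeth in their slots, with the latch still open (z of comb in the frame of tray between 0.003 and 0.0085 m and x of comb in the frame of tray between -0.005 and 0.005 m and y of comb in the frame of tray between -0.0135 and 0.0135 m and angle between the y axis of comb and the y axis of tray, either way round below 0.06 rad and angle between comb's own z axis and vertical below 0.06 rad and value of joint latch below 0.012 m), for 0.2 s.
2. the latch is slid fully across over the end of the comb, which stays home (z of comb in the frame of tray between 0.003 and 0.0085 m and x of comb in the frame of tray between -0.005 and 0.005 m and y of comb in the frame of tray between -0.0135 and 0.0135 m and angle between the y axis of comb and the y axis of tray, either way round below 0.06 rad and angle between comb's own z axis and vertical below 0.06 rad and value of joint latch above 0.028 m), for 0.2 s.
At the end, for the whole second after the job is handed in: The comb stands at rest in the tray's rail: its origin less than 8.5 mm above the tray's origin (home is 6 mm), within 5 mm in x and 13.5 mm in y of the tray's middle, in line with the tray and upright within 0.06 rad; the latch is across by more than 28 mm of 34 mm (all of step 2 and linear speed of comb below 0.02 m/s); the robot touches nothing.
It fails at once if the comb is pressed or knocked on the tray, its rail or latch with more than 40 N (contact force between comb and tray above 40 N).
It fails at once if one of the other things on the desk or in the tray is moved more than 30 mm (distance of any of eraser, stapler, flask, mug, glue, cardbox, paperweight from where it was at the start of the episode above 0.03 m).
It also fails if it takes over 61 s, if anything falls off the work surface, if the arm or the gripper's body presses on something with over 40 N, if the wrist force passes 120 N, or if a joint passes its speed limit or range.

ROBOT

A 7-joint arm with a two-finger parallel gripper is mounted at the origin on the work surface. World frame = base frame: x ahead of the robot, y to its left, z up, the work surface at z = 0. Lengths are in m, angles in degrees, forces in N, time in s.
With the tool pointing down it reaches from about 0.425 to 0.875 m from the base axis. Payload 4.7 kg.
Tool frame: the origin (TCP) lies between the finger pads; the fingertips stand env.finger_overhang ahead of it and the grasp point (between the pads) lies 5 mm behind it (env.finger_overhang is the distance from the TCP to the fingertips, in m); z points along the fingers, y is the line along which they close (so a half turn about z gives the same grasp; the last joint's range is limited). The gripper opens to 87 mm and grips with 3 to 60 N. Pads are 19 mm wide; open, the fingers measure 117 mm over their backs; the gripper's body (75 mm by 190 mm) begins 51 mm behind the grasp point.
Start: joints at [67.672, 18.392, -4.016, 83.108, 1.295, 78.541, -3.26], TCP at [0.255, -0.598, 0.199] pointing down, gripper open.
Joint ranges: [-163.93, 163.93], [-17.29, 119.83], [-79.2, 71.16], [3.27, 140.29], [-89.18, 269.18], [5.43, 117.66], [-154.24, 154.24]. Speed limits (degrees/s): [147.25, 147.25, 180, 180, 180, 180, 180].

INTERFACE

Orientations are given as [roll, pitch, yaw] about the fixed x, y, z axes, in that order (R = Rz(yaw) Ry(pitch) Rx(roll)).
In Python, from cell import telemetry, eyes, env, models gives the robot as it stands. The module is installed in compiled form; this text tells all that it offers.
- The arm moves only by the tool drive_tool, never from a script. Its arguments are lists of equal length, an entry for each row: "angular": the turn, a rotation vector about the tool's x, y, z in rad, a list of three; "delta_pos": the shift along the tool's x, y, z in cm, a list of three; "gripper": the finger opening in cm, from 0 to 8.7. A call has 1 to 20 rows; each row shifts and turns the commanded pose from where the row before left it, along the tool's axes as they then stand; what a row does not reach is not made up. A row lasts 1/10 s, in which the tool goes at most 50 mm and 8.59 degrees, less where a joint would pass 70% of its speed; a pose out of reach is approached as far as the arm can. A call with a gripper value outside its range is refused whole. The fingers move at their own pace and stop on an object; "squeeze" is the grip in N (left out, the last holds). Time passes only in rows, so rows that do not move let the fingers close. It gives the time, the measured TCP pose, the force, the opening and the grip force at its end, in the units of the state.
- telemetry.get_obs(): the state, without advancing time (a new reading comes with each control period).
- eyes.read_camera(name): name is "side" or "top"; returns a dict with "pixels" (420x560x3 uint8, red, green, blue), "mtx" (3x3 intrinsics, pixels), "D" ([k1, k2, p1, p2, k3] as OpenCV has them; the pictures are not rectified), "origin" and "orientation" of the camera in the world. Camera axes: x right, y down, z forward; pixel columns grow to the right and rows downward; lengths in m; the calibration is good to about 2 mm. A picture is of the moment at which its call begins. There is no depth.
- env.sign_off(): hands the job in; it is judged then, once.
Trained networks look in a picture, given as the dict that the camera call returned (one of the last four; its "shot" number tells which), for a name from the list of things; names that differ only in an ending like _2 or _b are one class to them, and where a whole thing is asked for, a point or a joint stands for the part that bears it (a point fixed in the world has none). Each returns a list of dicts, best first, with "p" (0 to 1); they miss things now and then, are a little off and sometimes report something else, mostly with a low value. They report only what shows in the picture. A call takes as long as a camera call. They do not tell look-alikes from the thing itself.
- models.search_frame(picture, target): "centre" ([column, row] in pixels, amid what is visible of it).
- models.cut_out(picture, target): "pixels" (420x560 bool, what is visible of it) and "centre" ([column, row] in pixels, amid what is visible of it).
The state is a dict: "time_s": time; "qpos": joint angles; "joint_velocities": joint speeds; "effort": joint torques, N m; "tool_pos": TCP position; "tool_rot": TCP orientation; "force": force on the tool from outside, world axes, zero at the start; "wrist_torque": the same for the moment, N m; "grip_width": finger opening in m; "grasp_force": force on a finger pad.
Only numpy, scipy, OpenCV 4.12 (cv2) and the standard library are available. Lean on these libraries where they do the work, as an engineer would, in place of code of your own. Each camera call takes 0.05 s, during which the arm holds its last target. There are 200 camera calls.

## Working session

There is one attempt and no reset: what is moved stays moved. The work goes in short steps, Python scripts to look and compute and a tool call to move; the robot and the scene stay as the last step left them, time stands still between calls to the robot, and variables do not carry over. Pictures are saved under pics/ and viewed, at most 10 in all, crops included, and the job is handed in when it is done.

Besides the shell and the picture viewer there is one more tool, called after "Call:" as a command line: name --argument value ..., lists and objects as JSON in quotes. drive_tool: Moves the arm, as the interface text tells. Its arguments: {"type":"object","properties":{"angular":{"type":"array","items":{"type":"array","items":{"type":"number"}}},"delta_pos":{"type":"array","items":{"type":"array","items":{"type":"number"}}},"gripper":{"type":"array","items":{"type":"number"}},"squeeze":{"type":"number"}},"required":["angular","delta_pos","gripper"]}

```bash
mkdir -p pics; cat > h.py <<'E'
import numpy as np, cv2
from cell import telemetry, eyes, env, models
from scipy.spatial.transform import Rotation as R
def cam(n): return eyes.read_camera(n)
def rot(o):
    o=np.array(o,float)
    return o if o.shape==(3,3) else R.from_euler('xyz',o,degrees=True).as_matrix()
def ray(c,px):
    u=cv2.undistortPoints(np.array([[px]],float),np.array(c['mtx']),np.array(c['D'])).ravel()
    d=rot(c['orientation'])@np.array([u[0],u[1],1]); return np.array(c['origin']),d
def atz(c,px,z):
    o,d=ray(c,px); return o+d*(z-o[2])/d[2]
def tri(c1,p1,c2,p2):
    o1,d1=ray(c1,p1);o2,d2=ray(c2,p2)
    s=np.linalg.lstsq(np.c_[d1,-d2],o2-o1,rcond=None)[0]
    a=o1+d1*s[0];b=o2+d2*s[1]; return (a+b)/2,np.linalg.norm(a-b)
def proj(c,P):
    M=rot(c['orientation']);p=(np.array(P).reshape(-1,3)-np.array(c['origin']))@M
    r=cv2.projectPoints(p,np.zeros(3),np.zeros(3),np.array(c['mtx']),np.array(c['D']))[0]; return r.reshape(-1,2)
def save(c,name,crop=None,f=1):
    im=cv2.cvtColor(c['pixels'],cv2.COLOR_RGB2BGR)
    if crop: im=im[crop[1]:crop[3],crop[0]:crop[2]]
    cv2.imwrite('pics/'+name,cv2.resize(im,None,fx=f,fy=f,interpolation=cv2.INTER_CUBIC))
E
python3 - <<'E'
from h import *
ims=[]
for n in('top','side'):
    c=cam(n); save(c,n+'0.png',f=1.42)
    print(n,c['origin'],c['orientation'],c['mtx'],c.get('shot'))
    for t in('comb','comb_grip','tray','latch_tab','latch_tongue','latch','eraser','tray_middle'):
        try: print(t,[(np.round(d['centre']).tolist(),round(d['p'],2)) for d in models.search_frame(c,t)])
        except Exception as e: print(t,e)
print(telemetry.get_obs(),env.finger_overhang)
E
```

```text
top [ 0.32694709 -0.03179844  1.5935062 ] [-174.77078541    0.70202657  -88.88512031] [[508.2425265    0.         271.68102431]
 [  0.         508.2425265  208.99534369]
 [  0.           0.           1.        ]] 1
comb [([224.0, 203.0], 0.8), ([164.0, 311.0], 0.78), ([209.0, 166.0], 0.57), ([300.0, 120.0], 0.55)]
comb_grip [([163.0, 313.0], 0.74), ([209.0, 167.0], 0.62), ([223.0, 202.0], 0.59)]
tray [([316.0, 183.0], 0.7)]
latch_tab [([288.0, 182.0], 0.52)]
latch_tongue [([285.0, 184.0], 0.56)]
latch [([298.0, 118.0], 0.55), ([288.0, 184.0], 0.42)]
eraser [([332.0, 173.0], 0.54)]
tray_middle []
side [-0.17149929  0.71179789  0.94576284] [-132.26129569   -0.29364387 -138.96233611] [[430.81196995   0.         280.71347016]
 [  0.         430.81196995 213.1422784 ]
 [  0.           0.           1.        ]] 2
comb [([287.0, 352.0], 0.97), ([242.0, 248.0], 0.67), ([202.0, 238.0], 0.58)]
comb_grip [([288.0, 353.0], 0.87), ([199.0, 236.0], 0.79), ([239.0, 246.0], 0.7)]
tray [([283.0, 196.0], 0.86), ([289.0, 184.0], 0.29), ([344.0, 160.0], 0.17)]
latch_tab [([263.0, 199.0], 0.65), ([171.0,
[... 190 characters left out ...]
 0.9, 'qpos': array([67.67213474, 18.3904334 , -4.01692016, 83.1074547 ,  1.29690016,
       78.54062763, -3.25967381]), 'joint_velocities': array([-0.0565741 ,  0.03035437,  0.07480779, -0.00034735, -0.02171092,
       -0.05322443, -0.13831685]), 'effort': array([ 6.77435060e-05, -4.91098344e+01, -4.03020205e-01, -3.12781119e+01,
       -6.38227095e-02,  3.35648493e-02, -8.46684344e-06]), 'tool_pos': array([ 0.25537135, -0.59776322,  0.1986044 ]), 'tool_rot': array([1.79993274e+02, 4.33120915e-03, 2.31381409e+01]), 'force': array([0.30614765, 0.36029488, 0.26881909]), 'wrist_torque': array([-0.04775348,  0.0150974 , -0.00500254]), 'grasp_force': 0.0, 'grip_width': 0.08709921362971823} 0.014
```

View pics/top0.png

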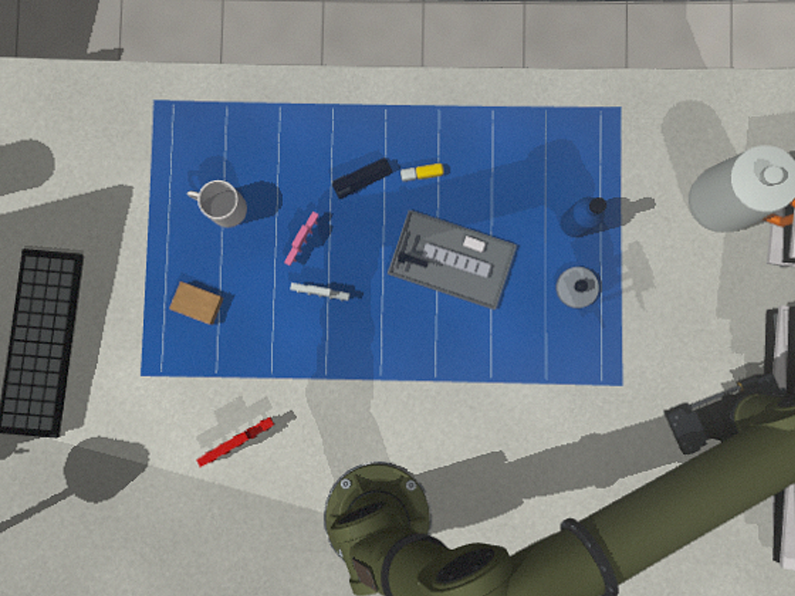

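View pics/side0.png

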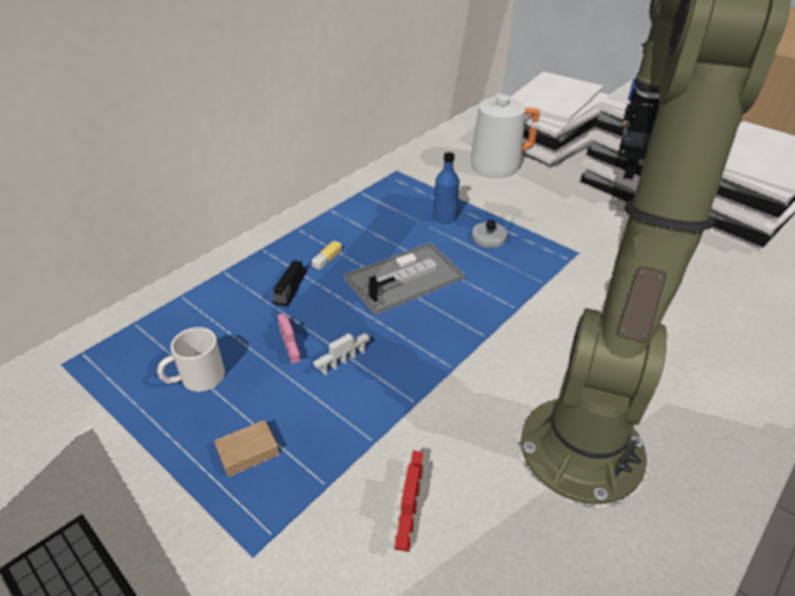

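```bash
cat >> h.py <<'E'
from scipy.optimize import minimize
def box(cx,cy,z0,lx,ly,h):
    return np.array([[cx+a*lx/2,cy+b*ly/2,z0+c*h] for a in(-1,1) for b in(-1,1) for c in(0,1)])
COMB=[box(0,y,0,.018,.004,.028) for y in(-.048,-.024,0,.024,.048)]+[box(0,0,.028,.014,.128,.008),box(0,0,.036,.014,.05,.024)]
TRAY=[box(0,0,0,.15,.25,.014)]
S=4
def render(c,boxes,x,y,yaw,z=0):
    m=np.zeros((420*S,560*S),np.uint8);Rz=R.from_euler('z',yaw).as_matrix()
    for b in boxes:
        p=proj(c,b@Rz.T+[x,y,z]); h=cv2.convexHull(((p+.5)*S).astype(np.float32))
        cv2.fillConvexPoly(m,np.round(h*16).astype(np.int32),255,shift=4)
    return cv2.resize(m,(560,420),interpolation=cv2.INTER_AREA)/255.
def fit(cs,ms,boxes,x0,z=0,fixed=None):
    def f(p):
        return sum(np.abs(render(c,boxes,p[0],p[1],p[2],z)-m).sum()/m.sum() for c,m in zip(cs,ms))
    best=None
    for s in (.02,.008):
        r=minimize(f,x0,method='Nelder-Mead',options=dict(initial_simplex=np.array([x0]+[np.array(x0)+d for d in np.diag([s,s,s*10])]),xatol=1e-4,fatol=1e-4,maxiter=150)); x0=r.x
    return r.x,r.fun
def mask(c,t,near):
    l=[d for d in models.cut_out(c,t) if np.hypot(*(np.array(d['centre'])-near))<15]
    return l[0]['pixels'].astype(float) if l else None
E
cat > m1.py <<'E'
from h import *
T=cam('top');Sd=cam('side')
P,e=tri(T,[224,203],Sd,[242,248]);print('comb tri',P,e)
Q,e=tri(T,[288,182],Sd,[263,199]);print('tab tri',Q,e)
mc=[mask(T,'comb',[224,203]),mask(Sd,'comb',[242,248])];mt=[mask(T,'tray',[317,183]),mask(Sd,'tray',[283,196])]
print([None if m is None else m.sum() for m in mc+mt])
k=[i for i in(0,1) if mc[i] is not None]
a0=atz(T,[206,201],.03);a1=atz(T,[245,208],.03);w=np.arctan2(*(a0-a1)[[0,1]])
cf=fit([[T,Sd][i] for i in k],[mc[i] for i in k],COMB,[P[0],P[1],-w]);print('comb',cf,np.degrees(cf[0][2]))
t0=atz(T,[319,182],.01)
tf=[]
for kk in ([0,1],[0],[1]):
    r=fit([[T,Sd][i] for i in kk],[mt[i] for i in kk],TRAY,[t0[0],t0[1],np.radians(-17)]);tf.append(r);print('tray',kk,r,np.degrees(r[0][2]))
for kk in k:
    r=fit([[T,Sd][kk]],[mc[kk]],COMB,cf[0]);print('comb',kk,r)
x=tf[0][0]; Rz=R.from_euler('z',x[2]).as_matrix()
out=[]
for c,cr in((T,(200,140,370,220)),(Sd,(215,165,335,275))):
    im=cv2.cvtColor(c['pixels'],cv2.COLOR_RGB2BGR)[cr[1]:cr[3],cr[0]:cr[2]]
    f=4.6 if c is T else 2.4*1
    im=cv2.resize(im,None,fx=4,fy=4,interpolation=cv2.INTER_CUBIC)
    for b,pp in((TRAY[0],x),(COMB[5],cf[0])):
        M=R.from_euler('z',pp[2]).as_matrix()
        q=proj(c,b@M.T+[pp[0],pp[1],0]); h=cv2.convexHull(((q-[cr[0],cr[1]]+.5)*4).astype(np.float32)).astype(int)
        cv2.polylines(im,[h],True,(0,255,0),1)
    out.append(im)
cv2.imwrite('pics/c_top.png',out[0]);cv2.imwrite('pics/c_side.png',out[1])
np.savez('pose.npz',comb=cf[0],tray=x,Ti=T['pixels'],Si=Sd['pixels'])
import pickle;pickle.dump((T,Sd),open('cams.pkl','wb'))
E
python3 m1.py
```

```text
comb tri [0.48176571 0.13507959 0.02347577] 0.011439543414594808
tab tri [ 0.55716086 -0.05476229  0.04601997] 0.012232440777138778
[np.float64(204.0), np.float64(467.0), np.float64(3761.0), np.float64(2199.0)]
comb (array([ 0.48044989,  0.1366751 , -0.15310382]), np.float64(0.3515826148236512)) -8.772202945137375
tray [0, 1] (array([ 0.55761811, -0.14995993, -0.29661144]), np.float64(0.18810557153035778)) -16.994583510234573
tray [0] (array([ 0.56013403, -0.15176164, -0.30538123]), np.float64(0.05590294612926265)) -17.497055464340455
tray [1] (array([ 0.5551526 , -0.14827154, -0.30211096]), np.float64(0.09713506139154161)) -17.30968287464764
comb 0 (array([ 0.48081382,  0.13549959, -0.1606739 ]), np.float64(0.18740868896578236))
comb 1 (array([ 0.47839218,  0.13789088, -0.13912351]), np.float64(0.11446445816013773))
```

View pics/c_top.png

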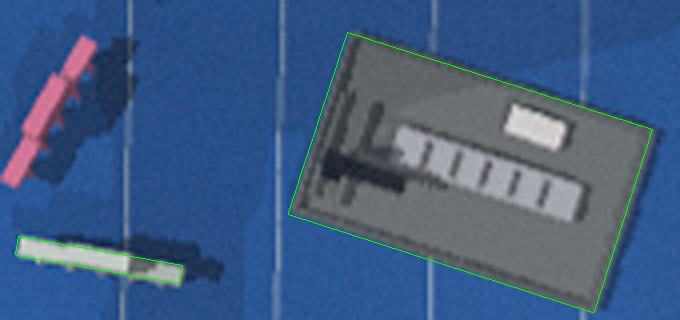

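View pics/c_side.png

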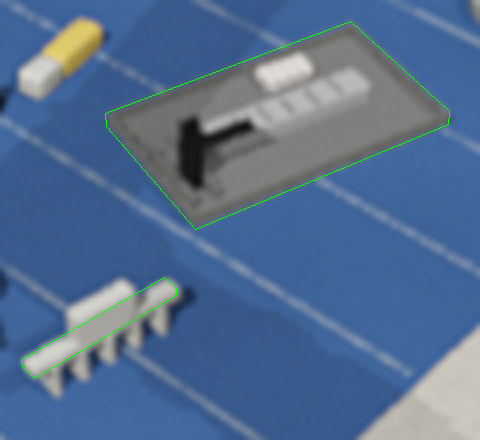

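White comb is at top px (224,203) / side (242,248). The pink one (209,166) and red one (164,311) are the wrong colour, and the crop confirms plain white. The tray outline fits both views, with its slots clearly visible from the top.

```bash
cat >> h.py <<'E'
def go(x,y,z,yaw=None):
    "print tool-axis shift (cm) and turn needed"
    o=telemetry.get_obs();p=np.array(o['tool_pos']);M=rot(o['tool_rot'])
    ym=o['tool_rot'][2]
    if yaw is not None:
        print('turn about tool z rad',round(-np.radians(yaw-ym),3)); M=R.from_euler('xyz',[180,0,yaw],degrees=True).as_matrix()
    d=(np.array([x,y,z])-p)
    print('shift cm (after turn)',np.round(M.T@d*100,2),'from',np.round(p,4),'rot',np.round(o['tool_rot'],2))
E
python3 - <<'E'
from h import *
import pickle;T,Sd=pickle.load(open('cams.pkl','rb'))
x=[.56013,-.15176,-.30538]
for name,l in(('top',[(424,153),(453,165),(484,175),(513,187),(544,193)]),):
    for p in l:
        w=atz(T,np.array(p)/4+[200,140]-.5,.018); print((R.from_euler('z',-x[2]).as_matrix()@(w-[x[0],x[1],0]))[:2]*1000)
# slot edges: intensity profile along rail row, in tray frame
g=cv2.cvtColor(T['pixels'],cv2.COLOR_RGB2GRAY).astype(np.float32)
ys=np.arange(-90,91,1);acc=[]
for xx in np.arange(-8,9,2):
    P=np.c_[np.full(len(ys),xx),ys,np.full(len(ys),18.)]/1000@R.from_euler('z',x[2]).as_matrix().T+[x[0],x[1],0]
    q=proj(T,P).astype(np.float32); acc.append(cv2.remap(g,q[:,0].copy(),q[:,1].copy(),cv2.INTER_LINEAR).ravel())
pr=np.mean(acc,0)
s=[(sum(np.interp(o+k*24,ys,pr) for k in(-2,-1,0,1,2)),o) for o in range(-14,15)]
print([(o,int(v)) for v,o in s]); print(pr.astype(int))
go(.45,-.2,.26,81.2); go(.4800,.1370,.15,81.2)
E
```

```text
[-1.359664  39.6804757]
[-3.17613046 15.25897853]
[ -3.00433162 -10.10595024]
[ -4.82431281 -34.43940523]
[ -1.67255645 -58.74254224]
[(-14, 682), (-13, 601), (-12, 534), (-11, 505), (-10, 526), (-9, 582), (-8, 654), (-7, 729), (-6, 791), (-5, 830), (-4, 845), (-3, 846), (-2, 845), (-1, 844), (0, 842), (1, 841), (2, 839), (3, 839), (4, 839), (5, 838), (6, 830), (7, 815), (8, 790), (9, 752), (10, 696), (11, 629), (12, 572), (13, 546), (14, 560)]
[ 78  84  94 107 123 140 155 164 168 169 168 168 167 167 167 167 167 167
 167 168 168 168 168 168 167 164 158 149 136 120 108 102 106 118 132 146
 157 164 167 168 168 168 169 169 169 168 168 167 166 164 159 151 138 122
 107  99 104 115 129 143 157 166 169 169 168 168 167 167 166 167 168 168
 167 164 160 150 134 116 103  99 103 115 131 147 160 167 169 169 169 168
 168 168 167 167 168 168 167 164 158 148 135 120 109 103 107 119 134 149
 160 166 168 168 168 168 168 168 167 167 168 168 167 164 158 149 137 121
 107 100 104 114 126 141 155 165 169 170 170 169 169 168 168 167 167 165
 161 157 153 151 150 149 146 143 140 133 122 109  97  91  90  92  93  95
  97  99 101 103 103 103 101  98  91  81  72  65  64  65  67  69  72  78
  87]
turn about tool z rad -1.013
shift cm (after turn) [42.28 13.15 -6.14] from [ 0.2554 -0.5977  0.1986] rot [179.99   0.    23.14]
turn about tool z rad -1.013
shift cm (after turn) [76.05 10.96  4.86] from [ 0.2554 -0.5977  0.1986] rot [179.99   0.    23.14]
```

Call:
drive_tool --angular '[[0, 0, -0.145], [0, 0, -0.145], [0, 0, -0.145], [0, 0, -0.145], [0, 0, -0.145], [0, 0, -0.145], [0, 0, -0.144]]' --delta_pos '[[0, 0, -1], [0, 0, -1], [0, 0, -1], [0, 0, -1], [0, 0, -1], [0, 0, -1], [0, 0, 0]]' --gripper '[6, 6, 6, 6, 6, 6, 6]' --squeeze 20

```text
time_s: 1.9
tool_pos: [0.2557, -0.5985, 0.2605]
tool_rot: [179.9, 0.1, 81.6]
force: [0.4, 0.1, 1.5]
grip_width: 0.0598
grasp_force: 0.0
```

Call:
drive_tool --angular '[[0, 0, 0], [0, 0, 0], [0, 0, 0], [0, 0, 0], [0, 0, 0], [0, 0, 0], [0, 0, 0], [0, 0, 0], [0, 0, 0], [0, 0, 0], [0, 0, 0], [0, 0, 0], [0, 0, 0], [0, 0, 0], [0, 0, 0], [0, 0, 0], [0, 0, 0], [0, 0, 0], [0, 0, 0], [0, 0, 0]]' --delta_pos '[[2, 0.7, 0], [4.1, 1.3, 0], [4.1, 1.3, 0], [4.1, 1.3, 0], [4.1, 1.3, 0], [4.1, 1.3, 0], [4.1, 1.3, 0], [4.1, 1.3, 0], [4.1, 1.3, 0], [4.1, 1.3, 0], [3.4, 0.7, 0], [4.1, -0.3, 1.2], [4.1, -0.3, 1.2], [4.1, -0.3, 1.2], [4.1, -0.3, 1.2], [4.1, -0.3, 1.2], [4.1, -0.3, 1.2], [4.1, -0.3, 1.2], [4, -0.3, 1], [1.7, -0.1, 0.5]]' --gripper '[6, 6, 6, 6, 6, 6, 6, 6, 6, 6, 6, 6, 6, 6, 6, 6, 6, 6, 6, 6]'

```text
time_s: 3.9
tool_pos: [0.476, 0.1487, 0.1593]
tool_rot: [-180.0, -0.1, 81.5]
force: [0.0, -0.6, -0.9]
grip_width: 0.06
grasp_force: 0.0
```

```bash
python3 - <<'E'
from h import *
go(.48,.137,.15,81.2)
T=cam('top');S2=cam('side')
im=[]
for c,cr in((T,(170,150,280,250)),(S2,(180,120,320,300))):
    a=cv2.cvtColor(c['pixels'],cv2.COLOR_RGB2BGR)[cr[1]:cr[3],cr[0]:cr[2]]
    im.append(cv2.resize(a,(390,500),interpolation=cv2.INTER_CUBIC))
cv2.imwrite('pics/near.png',np.hstack(im))
E
```

```text
turn about tool z rad 0.006
shift cm (after turn) [-1.1   0.57  0.93] from [0.476  0.1487 0.1593] rot [-1.7999e+02 -9.0000e-02  8.1540e+01]
```

View pics/near.png

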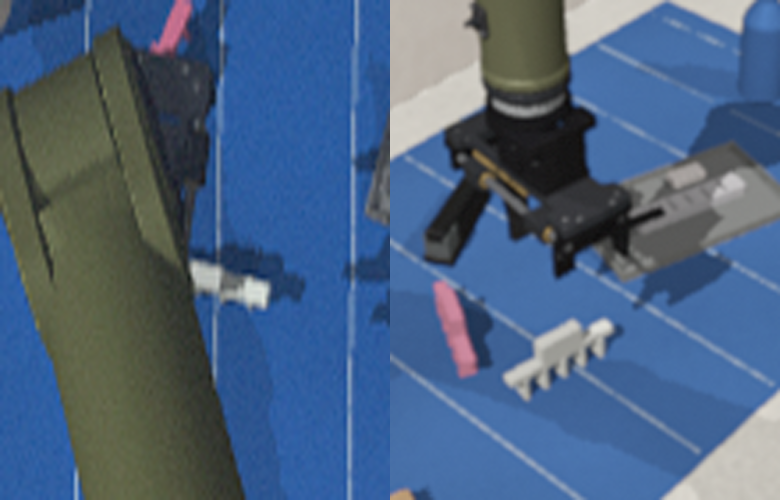

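The gripper is above the white comb, clear of the pink one. Next I centre it and descend.

Call:
drive_tool --angular '[[0, 0, 0.006], [0, 0, 0], [0, 0, 0], [0, 0, 0], [0, 0, 0], [0, 0, 0], [0, 0, 0], [0, 0, 0], [0, 0, 0]]' --delta_pos '[[-1.1, 0.6, 0], [0, 0, 2], [0, 0, 2], [0, 0, 2], [0, 0, 2], [0, 0, 1.4], [0, 0, 1], [0, 0, 1], [0, 0, 0]]' --gripper '[4, 4, 4, 4, 4, 4, 4, 4, 4]'

```text
time_s: 4.9
tool_pos: [0.4807, 0.1316, 0.0446]
tool_rot: [-179.9, 0.0, 80.9]
force: [-1.0, 0.2, -0.0]
grip_width: 0.0399
grasp_force: 0.0
```

Call:
drive_tool --angular '[[0, 0, 0], [0, 0, 0], [0, 0, 0], [0, 0, 0], [0, 0, 0]]' --delta_pos '[[0, 0, 0], [0, 0, 0], [0, 0, 0], [0, 0, 0], [0, 0, 0]]' --gripper '[2.5, 2, 1.5, 1, 1]' --squeeze 15

```text
time_s: 5.4
tool_pos: [0.4815, 0.1324, 0.0458]
tool_rot: [180.0, 0.0, 80.9]
force: [0.5, 0.6, 0.9]
grip_width: 0.0122
grasp_force: 0.0
```

```bash
python3 - <<'E'
from h import *
o=telemetry.get_obs();print(o['grip_width'],o['grasp_force'],o['tool_pos'])
S2=cam('side');save(S2,'near2.png',(170,150,330,300),4)
o=telemetry.get_obs();print(o['grip_width'],o['grasp_force'])
E
```

```text
0.012240249938989187 0.0 [0.48146115 0.1323847  0.04578612]
0.011538444948818043 0.0
```

View pics/near2.png

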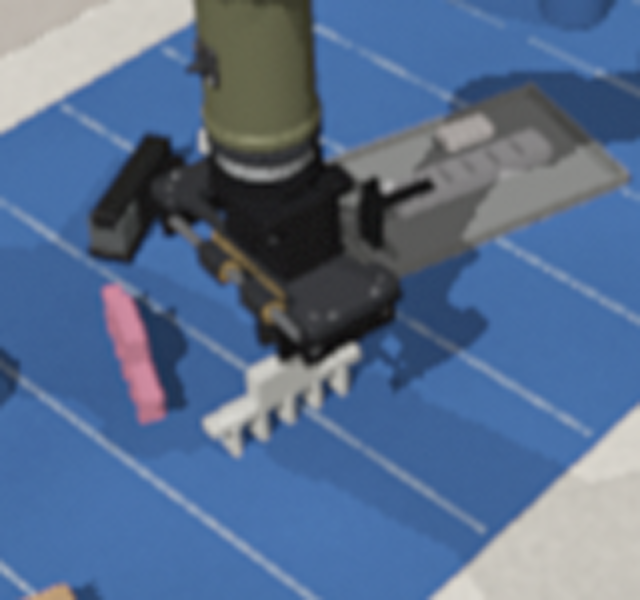

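```bash
python3 - <<'E'
from h import *
o=telemetry.get_obs();p=o['tool_pos'];c=cam('side')
cr=np.array([170,150])
for dz in(-.014,.005,.056): print(dz,((proj(c,p+[0,0,dz])-cr+.5)*4).round())
for b in (.48,.137,.06),(.48,.137,0),(.4785,.138,.06): print(b,((proj(c,b)-cr+.5)*4).round())
# blackness bbox of white comb
m=mask(c,'comb',[242,248]); print(None if m is None else (m.sum(),fit([c],[m],COMB,[.479,.138,-.145])))
m=[(d['p'],np.round(d['centre'])) for d in models.search_frame(c,'comb')];print(m)
E
```

```text
-0.014 [[285. 383.]]
0.005 [[283. 365.]]
0.056 [[279. 315.]]
(0.48, 0.137, 0.06) [[279. 361.]]
(0.48, 0.137, 0) [[284. 417.]]
(0.4785, 0.138, 0.06) [[280. 362.]]
(np.float64(396.0), (array([ 0.47880864,  0.13890992, -0.17907796]), np.float64(0.39175084175084174)))
[(0.84, array([236., 248.])), (0.83, array([286., 350.])), (0.69, array([204., 238.]))]
```

```bash
python3 - <<'E'
from h import *
import pickle;T,c=pickle.load(open('cams.pkl','rb'))
p=np.array([.476,.1487,.1593])
yw=np.radians(81.5); ty=np.array([np.sin(yw),-np.cos(yw),0])
for dz in(-.014,.005,.056):
    for s in(-.03,0,.03): print(dz,s,proj(c,p+[0,0,dz]+s*ty).round(1))
o=telemetry.get_obs();p=o['tool_pos']
c=cam('side');save(c,'near3.png',(215,205,290,275),8.5)
d=R.from_euler('xyz',o['tool_rot'],degrees=True).as_matrix();print(d.round(2),p)
E
```

```text
-0.014 -0.03 [[242.  226.6]]
-0.014 0 [[235.4 220.7]]
-0.014 0.03 [[228.9 215. ]]
0.005 -0.03 [[241.6 221.4]]
0.005 0 [[234.9 215.5]]
0.005 0.03 [[228.4 209.8]]
0.056 -0.03 [[240.5 206.9]]
0.056 0 [[233.6 201.1]]
0.056 0.03 [[226.9 195.4]]
[[ 0.16  0.99  0.  ]
 [ 0.99 -0.16 -0.  ]
 [-0.    0.   -1.  ]] [0.48129223 0.13231334 0.04555259]
```

View pics/near3.png

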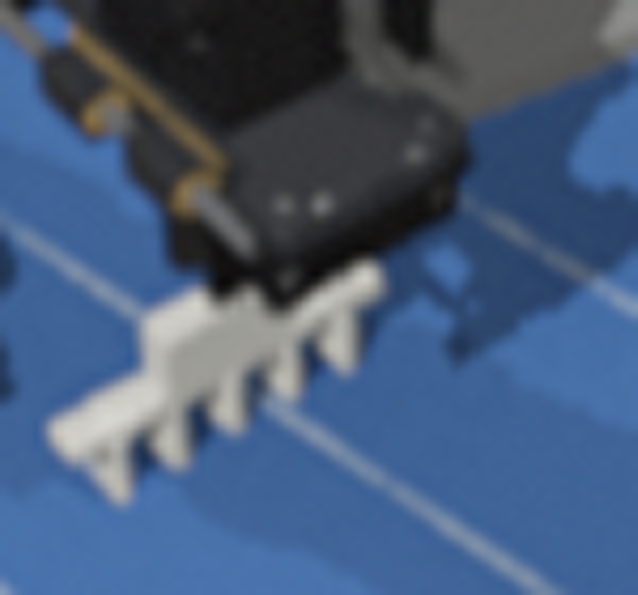

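The fingers closed on nothing, and they look higher than the model predicts. I'll raise the arm and compare pictures with the fingers open and closed to find where the tips really are.

Call:
drive_tool --angular '[[0, 0, 0], [0, 0, 0], [0, 0, 0], [0, 0, 0], [0, 0, 0], [0, 0, 0], [0, 0, 0], [0, 0, 0], [0, 0, 0]]' --delta_pos '[[0, 0, 0], [0, 0, 0], [0, 0, 0], [0, 0, -1.5], [0, 0, -1.5], [0, 0, -1.5], [0, 0, -1.5], [0, 0, 0], [0, 0, 0]]' --gripper '[2.5, 3.2, 4, 4, 4, 4, 4, 4, 4]'

```text
time_s: 6.55
tool_pos: [0.4817, 0.1321, 0.1061]
tool_rot: [179.9, 0.0, 80.9]
force: [-1.0, -0.0, -0.5]
grip_width: 0.0401
grasp_force: 0.0
```

```bash
python3 - <<'E'
from h import *
import pickle
o=telemetry.get_obs();c=cam('side');print(o['tool_pos'],o['grip_width']);pickle.dump((o['tool_pos'],c),open('a.pkl','wb'))
m=mask(c,'comb',[242,248]); print(fit([c],[m],COMB,[.479,.138,-.145]) if m is not None else [ (d['p'],d['centre']) for d in models.search_frame(c,'comb')])
E
```

```text
[0.48165048 0.13214545 0.10606629] 0.040136738254338576
(array([ 0.47932039,  0.13776794, -0.16453983]), np.float64(0.14756226815050344))
```

Call:
drive_tool --angular '[[0, 0, 0], [0, 0, 0], [0, 0, 0], [0, 0, 0], [0, 0, 0]]' --delta_pos '[[0, 0, 0], [0, 0, 0], [0, 0, 0], [0, 0, 0], [0, 0, 0]]' --gripper '[1, 0, 0, 0, 0]'

```text
time_s: 7.15
tool_pos: [0.4812, 0.1324, 0.1054]
tool_rot: [-180.0, 0.0, 80.9]
force: [-0.4, -0.5, -0.1]
grip_width: 0.008
grasp_force: 0.0
```

```bash
python3 - <<'E'
from h import *
import pickle
p,a=pickle.load(open('a.pkl','rb'));o=telemetry.get_obs();p=o['tool_pos'];c=cam('side');print(p,o['grip_width'])
d=np.abs(a['pixels'].astype(int)-c['pixels']).max(2)
cr=np.array([200,180]);f=4
A,C=[cv2.resize(cv2.cvtColor(k['pixels'],cv2.COLOR_RGB2BGR)[180:280,200:290],None,fx=f,fy=f,interpolation=cv2.INTER_CUBIC) for k in(a,c)]
for im,w in((A,.02),(C,0)):
  ty=rot(o['tool_rot'])[:,1]
  for s in(-1,1):
    for dz,col in((-.014,(0,0,255)),(.005,(0,255,0)),(.056,(0,255,255))):
      q=(proj(c,p+[0,0,dz]+s*w*ty)[0]-cr+.5)*f; cv2.circle(im,tuple(int(v) for v in q),2,col,-1)
cv2.imwrite('pics/tips.png',np.hstack([A,C]))
E
```

```text
[0.48119422 0.13238197 0.10541102] 0.007990336633993024
```

View pics/tips.png

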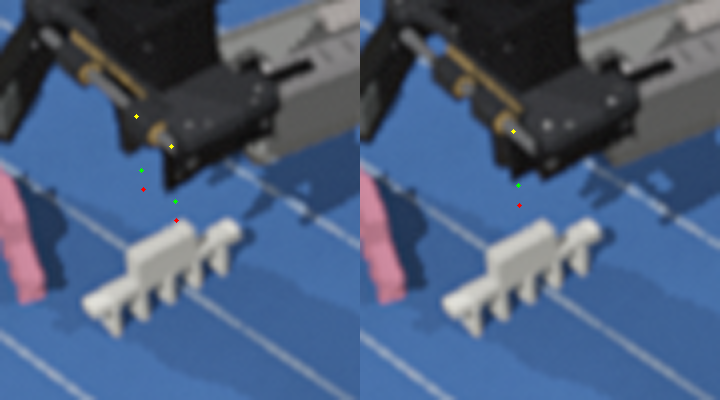

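The comb hasn't moved, still at about (.479,.138). The real fingertips are roughly 28 mm higher than the reported pose suggests: seen at (172,190), predicted at (176,221). I'll descend correspondingly deeper, which is safe whichever is right.

Call:
drive_tool --angular '[[0, 0, 0], [0, 0, 0], [0, 0, 0], [0, 0, 0], [0, 0, 0], [0, 0, 0], [0, 0, 0], [0, 0, 0], [0, 0, 0], [0, 0, 0], [0, 0, 0]]' --delta_pos '[[0.5, -0.2, 0], [0, 0, 0], [0, 0, 0.5], [0, 0, 1.5], [0, 0, 1.5], [0, 0, 1.5], [0, 0, 1], [0, 0, 1], [0, 0, 0.8], [0, 0, 0.7], [0, 0, 0]]' --gripper '[4, 4, 4, 4, 4, 4, 4, 4, 4, 4, 4]'

```text
time_s: 8.3
tool_pos: [0.4795, 0.1375, 0.0196]
tool_rot: [-179.9, 0.0, 80.9]
force: [-0.6, 0.8, 0.6]
grip_width: 0.0398
grasp_force: 0.0
```

Call:
drive_tool --angular '[[0, 0, 0], [0, 0, 0], [0, 0, 0], [0, 0, 0], [0, 0, 0], [0, 0, 0]]' --delta_pos '[[0, 0, 0], [0, 0, 0], [0, 0, 0], [0, 0, 0], [0, 0, 0], [0, 0, 0]]' --gripper '[2.5, 2, 1.5, 1, 0.8, 0.8]' --squeeze 15

```text
time_s: 8.9
tool_pos: [0.4804, 0.1376, 0.0208]
tool_rot: [180.0, 0.0, 80.9]
force: [-1.0, -0.3, 2.4]
grip_width: 0.0145
grasp_force: 15.0
```

Call:
drive_tool --angular '[[0, 0, 0], [0, 0, 0], [0, 0, 0], [0, 0, 0], [0, 0, 0], [0, 0, 0], [0, 0, 0], [0, 0, 0]]' --delta_pos '[[0, 0, 0], [0, 0, -0.5], [0, 0, -1.5], [0, 0, -2], [0, 0, -2.5], [0, 0, -2.5], [0, 0, -2], [0, 0, -1]]' --gripper '[0.8, 0.8, 0.8, 0.8, 0.8, 0.8, 0.8, 0.8]' --squeeze 25

```text
time_s: 9.7
tool_pos: [0.4812, 0.1382, 0.1432]
tool_rot: [179.8, -0.0, 80.9]
force: [0.8, -0.2, -0.4]
grip_width: 0.0137
grasp_force: 25.0
```

```bash
cat > rail.py <<'E'
from h import *
# rail template: points at z=.018 with expected brightness (+1 rail, -1 slot / outside)
g=[]
for x in np.arange(-19,19.1,1):
    for y in np.arange(-80,44.1,1):
        ax=abs(x); k=abs((y+12)%24-12)
        if y<-76: v=-1 if ax<14 else None
        elif ax>16 and x>0: v=-1 if ax<19 else None
        elif ax>=14: v=None
        elif ax<10 and k<2.5: v=-1
        elif k<3.5 and ax<12: v=None
        elif y>-74: v=1
        else: v=None
        if v: g.append((x/1000,y/1000,.018,v))
g=np.array(g)
def railfit(c,x0):
    im=cv2.GaussianBlur(cv2.cvtColor(c['pixels'],cv2.COLOR_RGB2GRAY).astype(np.float32),(0,0),.6)
    def f(p):
        P=g[:,:3]@R.from_euler('z',p[2]).as_matrix().T+[p[0],p[1],0]
        q=proj(c,P).astype(np.float32); s=cv2.remap(im,q[:,:1].copy(),q[:,1:].copy(),cv2.INTER_LINEAR).ravel()
        return -np.corrcoef(s,g[:,3])[0,1]
    best=None
    for dx in(-.004,0,.004):
        for dy in(-.006,0,.006):
            z=np.array(x0)+[dx,dy,0]
            r=minimize(f,z,method='Nelder-Mead',options=dict(initial_simplex=np.array([z,z+[.003,0,0],z+[0,.003,0],z+[0,0,.03]]),xatol=1e-5))
            if best is None or r.fun<best.fun: best=r
    return best.x,best.fun
E
python3 - <<'E'
from rail import *
import pickle;T,c=pickle.load(open('cams.pkl','rb'))
for k,t in((T,[.5601,-.1518,-.3054]),(c,[.5552,-.1483,-.302])):
    t=np.array(t);x0=t.copy();x0[:2]+=(R.from_euler('z',t[2]).as_matrix()@[-.0025,-.011,0])[:2]
    r,s=railfit(k,x0);print('rail',r,s,'tray-frame off',R.from_euler('z',-t[2]).as_matrix()[:2,:2]@(r-t)[:2]*1000)
o=telemetry.get_obs();print(o['tool_pos'],o['grip_width'],o['grasp_force'],o['force'])
S2=cam('side')
m=[d for d in models.cut_out(S2,'comb')];print([(d['p'],d['centre'],d['pixels'].sum()) for d in m])
d=min(m,key=lambda d:np.hypot(*(d['centre']-proj(S2,o['tool_pos']+[0,0,.03])[0])))
print('held comb fit',fit([S2],[d['pixels'].astype(float)],COMB,[o['tool_pos'][0],o['tool_pos'][1],-.158],o['tool_pos'][2]-.0202))
E
```

```text
rail [ 0.55506995 -0.16202935 -0.31426263] -0.8444833022406342 tray-frame off [ -1.72158601 -11.26841063]
rail [ 0.5543091  -0.16464456 -0.30778731] -0.44032528221723005 tray-frame off [  4.01078523 -15.86983976]
[0.48119111 0.13821045 0.14322847] 0.013739755484207496 24.985768496990204 [ 0.84640363 -0.22286231 -0.35863032]
[(0.69, [203.6, 238.8], np.int64(247)), (0.67, [287.1, 353.0], np.int64(724)), (0.59, [230.4, 220.4], np.int64(293))]
held comb fit (array([ 0.4790131 ,  0.13897262, -0.15538697]), np.float64(0.9078899819313391))
```

```bash
python3 -c "
from h import *
go(.5547,-.1605,.143,72.4)"
```

```text
turn about tool z rad 0.148
shift cm (after turn) [-26.22  16.03  -0.08] from [0.4811 0.1379 0.1422] rot [ 1.7981e+02 -1.0000e-02  8.0880e+01]
```

Call:
drive_tool --angular '[[0, 0, 0.074], [0, 0, 0.074], [0, 0, 0], [0, 0, 0], [0, 0, 0], [0, 0, 0], [0, 0, 0], [0, 0, 0], [0, 0, 0], [0, 0, 0], [0, 0, 0], [0, 0, 0], [0, 0, 0]]' --delta_pos '[[0, 0, 0], [0, 0, 0], [-1.2, 0.8, 0], [-3, 1.8, 0], [-3.5, 2.1, 0], [-3.5, 2.1, 0], [-3.5, 2.1, 0], [-3.5, 2.1, 0], [-3.5, 2.1, 0], [-2.5, 1.6, 0], [-1.5, 0.9, 0], [-0.5, 0.4, 0], [0, 0, 0]]' --gripper '[0.8, 0.8, 0.8, 0.8, 0.8, 0.8, 0.8, 0.8, 0.8, 0.8, 0.8, 0.8, 0.8]'

```text
time_s: 11.1
tool_pos: [0.5532, -0.1598, 0.1399]
tool_rot: [-179.9, -0.1, 72.4]
force: [-0.3, 0.3, -0.8]
grip_width: 0.0141
grasp_force: 25.0
```

```bash
python3 - <<'E'
from h import *
go(.5547,-.1605,.06,72.4)
o=telemetry.get_obs();print(o['force'],o['grip_width'])
T=cam('top');c=cam('side')
# red: comb origin-model outline at current pose
out=[]
for k,cr in((T,(270,140,370,240)),(c,(230,130,330,230))):
    im=cv2.resize(cv2.cvtColor(k['pixels'],cv2.COLOR_RGB2BGR)[cr[1]:cr[3],cr[0]:cr[2]],None,fx=4,fy=4,interpolation=cv2.INTER_CUBIC)
    M=R.from_euler('z',np.radians(o['tool_rot'][2]-90)).as_matrix()
    for b in COMB[:5:4]+COMB[5:]:
        q=proj(k,b@M.T+o['tool_pos']-[0,0,.0202]);h=cv2.convexHull(((q-cr[:2]+.5)*4).astype(np.float32)).astype(int)
        cv2.polylines(im,[h],True,(0,0,255),1)
    out.append(im)
cv2.imwrite('pics/held.png',np.hstack(out))
E
```

```text
turn about tool z rad 0.0
shift cm (after turn) [-0.03  0.16  7.99] from [ 0.5532 -0.1598  0.1399] rot [-1.7992e+02 -6.0000e-02  7.2420e+01]
[-0.32280883  0.29575019 -0.84522653] 0.014090620666020782
```

View pics/held.png

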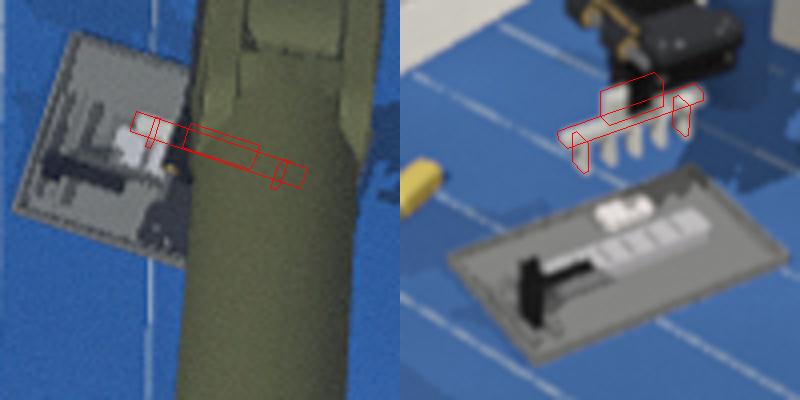

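Side view shows the held comb upright, matching the model outline (spine from (560,133) to (702,95)). The rail is clear below it. Lowering close to the rail.

Call:
drive_tool --angular '[[0, 0, 0], [0, 0, 0], [0, 0, 0], [0, 0, 0], [0, 0, 0], [0, 0, 0], [0, 0, 0], [0, 0, 0], [0, 0, 0]]' --delta_pos '[[0, 0.1, 0.5], [0, 0, 1.5], [0, 0, 2], [0, 0, 2], [0, 0, 1.5], [0, 0, 1], [0, 0, 0.6], [0, 0, 0.4], [0, 0, 0]]' --gripper '[0.8, 0.8, 0.8, 0.8, 0.8, 0.8, 0.8, 0.8, 0.8]'

```text
time_s: 12.1
tool_pos: [0.5545, -0.1608, 0.0455]
tool_rot: [180.0, 0.0, 72.4]
force: [0.3, -0.7, -1.7]
grip_width: 0.0136
grasp_force: 25.0
```

```bash
python3 - <<'E'
from rail import *
go(.5547,-.1605,.04,72.4)
o=telemetry.get_obs();print(o['force'],o['wrist_torque'])
c=cam('side');hsv=cv2.cvtColor(c['pixels'],cv2.COLOR_RGB2HSV)
m=((hsv[...,1]<45)&(hsv[...,2]>185)).astype(float)
t=o['tool_pos'];yw=np.radians(o['tool_rot'][2]-90)
lo=render(c,COMB,t[0],t[1],yw,t[2]-.0202);roi=cv2.dilate((lo>0).astype(np.uint8),np.ones((7,7)))>0
print('pix',(m*roi).sum(),lo.sum())
im=cv2.cvtColor(c['pixels'],cv2.COLOR_RGB2BGR);np.save('sidenow.npy',c['pixels'])
# spine ends: sample saturation/brightness along spine top line in side view
y=np.arange(-80,81,2)/1000
g=cv2.cvtColor(c['pixels'],cv2.COLOR_RGB2GRAY).astype(np.float32)
M=R.from_euler('z',yw).as_matrix()
P=np.c_[0*y-.007,y,0*y+.032]@M.T+t-[0,0,.0202];q=proj(c,P).astype(np.float32)
print(cv2.remap(g,q[:,:1].copy(),q[:,1:].copy(),1).ravel().astype(int))
E
```

```text
turn about tool z rad 0.0
shift cm (after turn) [0.03 0.01 0.55] from [ 0.5545 -0.1608  0.0455] rot [180.     0.    72.41]
[ 0.33704609 -0.6910826  -1.71630443] [-0.02413546 -0.11391454 -0.02531976]
pix 42.0 372.0352941176471
[ 72  71  70  69  71  82  94 110 126 135 144 154 164 174 187 189 187 178
 168 156 147 152 159 168 178 179 179 173 166 153 139 129 122 121 123 126
 128 123 117 117 121 132 144 150 154 160 165 167 169 169 169 169 168 170
 170 171 171 173 175 175 175 175 175 175 175 174 174 173 172 172 170 169
 161 151 137 125 119 117 117 117 117]
```

Call:
drive_tool --angular '[[0, 0, 0], [0, 0, 0], [0, 0, 0], [0, 0, 0], [0, 0, 0], [0, 0, 0], [0, 0, 0]]' --delta_pos '[[0, 0, 0.2], [0, 0, 0.15], [0, 0, 0.15], [0, 0, 0.1], [0, 0, 0.1], [0, 0, 0.1], [0, 0, 0]]' --gripper '[0.8, 0.8, 0.8, 0.8, 0.8, 0.8, 0.8]'

```text
time_s: 12.85
tool_pos: [0.5546, -0.1609, 0.0387]
tool_rot: [180.0, 0.0, 72.4]
force: [-2.6, 0.7, 6.4]
grip_width: 0.014
grasp_force: 25.0
```

Resting on the rail top (about 6 N) with the teeth beside the slots. I'll feel gently towards +y first.

Call:
drive_tool --angular '[[0, 0, 0], [0, 0, 0], [0, 0, 0], [0, 0, 0], [0, 0, 0]]' --delta_pos '[[0.05, 0, 0], [0.05, 0, 0], [0.05, 0, 0], [0.05, 0, 0], [0, 0, 0]]' --gripper '[0.8, 0.8, 0.8, 0.8, 0.8]'

```text
time_s: 13.35
tool_pos: [0.5551, -0.1605, 0.0387]
tool_rot: [179.9, 0.1, 72.4]
force: [-1.4, -1.1, 6.5]
grip_width: 0.0141
grasp_force: 25.0
```

Call:
drive_tool --angular '[[0, 0, 0], [0, 0, 0], [0, 0, 0], [0, 0, 0], [0, 0, 0]]' --delta_pos '[[0.05, 0, 0], [0.05, 0, 0], [0.05, 0, 0], [0.05, 0, 0], [0, 0, 0]]' --gripper '[0.8, 0.8, 0.8, 0.8, 0.8]'

```text
time_s: 13.85
tool_pos: [0.5554, -0.1576, 0.0373]
tool_rot: [-180.0, 0.0, 72.4]
force: [1.1, -2.3, -0.7]
grip_width: 0.0137
grasp_force: 25.0
```

The contact force vanished and z dropped, so the teeth are over the slots. Lowering gently.

Call:
drive_tool --angular '[[0, 0, 0], [0, 0, 0], [0, 0, 0], [0, 0, 0]]' --delta_pos '[[0, 0, 0.1], [0, 0, 0.1], [0, 0, 0.1], [0, 0, 0]]' --gripper '[0.8, 0.8, 0.8, 0.8]'

```text
time_s: 14.25
tool_pos: [0.5553, -0.1575, 0.0343]
tool_rot: [-180.0, 0.0, 72.4]
force: [-1.0, -3.7, -0.9]
grip_width: 0.0137
grasp_force: 25.0
```

Call:
drive_tool --angular '[[0, 0, 0], [0, 0, 0], [0, 0, 0], [0, 0, 0], [0, 0, 0], [0, 0, 0], [0, 0, 0]]' --delta_pos '[[-0.05, 0, 0.1], [0, 0, 0.1], [0, 0, 0.1], [0, 0, 0.1], [0, 0, 0.1], [0, 0, 0.1], [0, 0, 0]]' --gripper '[0.8, 0.8, 0.8, 0.8, 0.8, 0.8, 0.8]'

```text
time_s: 14.95
tool_pos: [0.5554, -0.1576, 0.0283]
tool_rot: [-180.0, 0.0, 72.4]
force: [-0.7, -3.6, -0.2]
grip_width: 0.0136
grasp_force: 25.0
```

Call:
drive_tool --angular '[[0, 0, 0], [0, 0, 0], [0, 0, 0], [0, 0, 0], [0, 0, 0]]' --delta_pos '[[0, 0, 0.1], [0, 0, 0.1], [0, 0, 0.05], [0, 0, 0], [0, 0, 0]]' --gripper '[0.8, 0.8, 0.8, 0.8, 0.8]'

```text
time_s: 15.45
tool_pos: [0.5555, -0.1578, 0.0268]
tool_rot: [180.0, 0.0, 72.4]
force: [-3.8, -3.4, 6.1]
grip_width: 0.0139
grasp_force: 25.0
```

Bottomed at the predicted home height. Releasing.

Call:
drive_tool --angular '[[0, 0, 0], [0, 0, 0], [0, 0, 0], [0, 0, 0], [0, 0, 0], [0, 0, 0], [0, 0, 0], [0, 0, 0], [0, 0, 0], [0, 0, 0], [0, 0, 0]]' --delta_pos '[[0, 0, 0], [0, 0, 0], [0, 0, 0], [0, 0, 0], [0, 0, -0.5], [0, 0, -1], [0, 0, -1.5], [0, 0, -1.5], [0, 0, -1.5], [0, 0, -1], [0, 0, 0]]' --gripper '[1.8, 2.4, 3, 3.5, 3.5, 3.5, 3.5, 3.5, 3.5, 3.5, 3.5]'

```text
time_s: 16.55
tool_pos: [0.5569, -0.1578, 0.0984]
tool_rot: [179.8, 0.0, 72.4]
force: [0.1, -0.0, 0.9]
grip_width: 0.0349
grasp_force: 0.0
```

```bash
python3 - <<'E'
from h import *
c=cam('side');print([(d['p'],d['centre']) for d in models.search_frame(c,'latch_tab')])
out=[]
im=cv2.resize(cv2.cvtColor(c['pixels'],cv2.COLOR_RGB2BGR)[140:250,225:345],None,fx=5,fy=5,interpolation=cv2.INTER_CUBIC)
t=[.5555,-.1578]; M=R.from_euler('z',np.radians(-17.6)).as_matrix()
for b in COMB[5:]:
    q=proj(c,b@M.T+[t[0],t[1],.006]);h=cv2.convexHull(((q-[225,140]+.5)*5).astype(np.float32)).astype(int);cv2.polylines(im,[h],True,(0,0,255),1)
cv2.imwrite('pics/home.png',im)
# tab position candidates: rail offset r in tray
for r in(-.010,-.007):
    tr=np.array([t[0],t[1],0])-M@[0,r,0]
    for tv in(0,.006):
        w=tr+M@[-.034+tv,.104,.061];print(r,tv,w.round(4),proj(c,w).round(1))
        for z in (.061,): go(w[0],w[1],.10)
E
```

```text
[]
-0.01 0 [ 0.5576 -0.0389  0.061 ] [[261.3 198. ]]
shift cm (after turn) [11.38 -3.38 -0.39] from [ 0.5554 -0.1576  0.0962] rot [1.7999e+02 2.0000e-02 7.2400e+01]
-0.01 0.006 [ 0.5633 -0.0407  0.061 ] [[260.4 196.9]]
shift cm (after turn) [11.38 -2.78 -0.39] from [ 0.5554 -0.1576  0.0962] rot [1.7999e+02 2.0000e-02 7.2400e+01]
-0.007 0 [ 0.5567 -0.0417  0.061 ] [[262.1 197.7]]
shift cm (after turn) [11.08 -3.38 -0.39] from [ 0.5554 -0.1576  0.0962] rot [1.7999e+02 2.0000e-02 7.2400e+01]
-0.007 0.006 [ 0.5624 -0.0435  0.061 ] [[261.2 196.6]]
shift cm (after turn) [11.08 -2.78 -0.39] from [ 0.5554 -0.1576  0.0962] rot [1.7999e+02 2.0000e-02 7.2400e+01]
```

View pics/home.png

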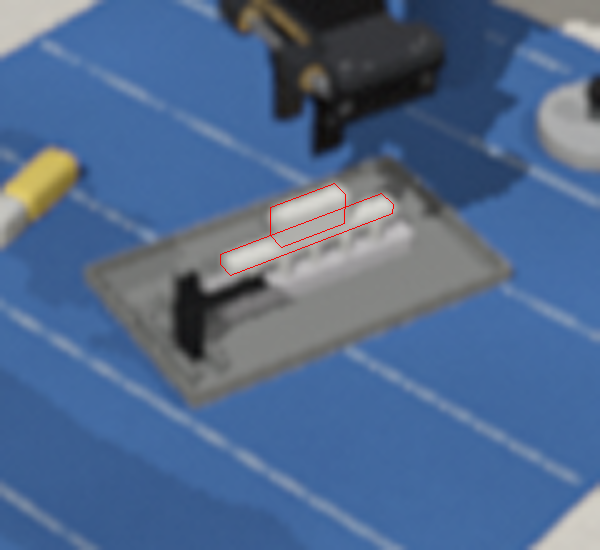

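The comb is fully home in line with the outline, and the latch tab is at crop (188,293), i.e. px (262.6,198.6), travel about 0. Next is the tab, near world (.5575,-.040).

Call:
drive_tool --angular '[[0, 0, 0], [0, 0, 0], [0, 0, 0], [0, 0, 0], [0, 0, 0], [0, 0, 0], [0, 0, 0], [0, 0, 0], [0, 0, 0], [0, 0, 0], [0, 0, 0], [0, 0, 0]]' --delta_pos '[[1.2, -0.4, 0], [2.5, -0.7, 0], [2.5, -0.7, 0], [2.5, -0.7, 0], [1.7, -0.5, 0], [0.8, -0.3, 0], [0, 0, 0.5], [0, 0, 1.2], [0, 0, 1.5], [0, 0, 1.2], [0, 0, 0.8], [0, 0, 0]]' --gripper '[4, 4, 4, 4, 4, 4, 4, 4, 4, 4, 4, 4]'

```text
time_s: 17.85
tool_pos: [0.5565, -0.0411, 0.0421]
tool_rot: [-179.8, 0.0, 72.4]
force: [0.4, -0.8, 0.1]
grip_width: 0.0398
grasp_force: 0.0
```

Call:
drive_tool --angular '[[0, 0, 0], [0, 0, 0], [0, 0, 0], [0, 0, 0], [0, 0, 0], [0, 0, 0]]' --delta_pos '[[0, 0, 0], [0, 0, 0], [0, 0, 0], [0, 0, 0], [0, 0, 0], [0, 0, 0]]' --gripper '[2.5, 2, 1.5, 1, 0.5, 0.5]' --squeeze 8

```text
time_s: 18.45
tool_pos: [0.5583, -0.0408, 0.0444]
tool_rot: [179.9, 0.0, 72.4]
force: [-0.3, -0.1, 0.4]
grip_width: 0.0096
grasp_force: 8.0
```

Call:
drive_tool --angular '[[0, 0, 0], [0, 0, 0], [0, 0, 0], [0, 0, 0], [0, 0, 0], [0, 0, 0], [0, 0, 0], [0, 0, 0], [0, 0, 0]]' --delta_pos '[[0, 0.3, 0], [0, 0.4, 0], [0, 0.4, 0], [0, 0.4, 0], [0, 0.4, 0], [0, 0.4, 0], [0, 0.3, 0], [0, 0.2, 0], [0, 0, 0]]' --gripper '[0.5, 0.5, 0.5, 0.5, 0.5, 0.5, 0.5, 0.5, 0.5]'

```text
time_s: 19.35
tool_pos: [0.5855, -0.0494, 0.0443]
tool_rot: [179.9, -0.0, 72.4]
force: [-0.2, -0.4, 4.5]
grip_width: 0.0096
grasp_force: 8.0
```

Call:
drive_tool --angular '[[0, 0, 0], [0, 0, 0], [0, 0, 0], [0, 0, 0]]' --delta_pos '[[0, 0.1, 0], [0, 0.1, 0], [0, 0.1, 0], [0, 0, 0]]' --gripper '[0.5, 0.5, 0.5, 0.5]'

```text
time_s: 19.75
tool_pos: [0.5879, -0.0502, 0.0443]
tool_rot: [180.0, -0.0, 72.4]
force: [-2.4, -0.3, 6.2]
grip_width: 0.01
grasp_force: 8.0
```

Call:
drive_tool --angular '[[0, 0, 0], [0, 0, 0], [0, 0, 0], [0, 0, 0], [0, 0, 0]]' --delta_pos '[[0, 0.1, 0], [0, 0.1, 0], [0, 0.1, 0], [0, 0.1, 0], [0, 0, 0]]' --gripper '[0.5, 0.5, 0.5, 0.5, 0.5]'

```text
time_s: 20.25
tool_pos: [0.5906, -0.0511, 0.0443]
tool_rot: [-179.9, 0.0, 72.4]
force: [-3.4, 1.3, 8.6]
grip_width: 0.01
grasp_force: 8.0
```

Call:
drive_tool --angular '[[0, 0, 0], [0, 0, 0], [0, 0, 0]]' --delta_pos '[[0, 0.1, 0], [0, 0.1, 0], [0, 0, 0]]' --gripper '[0.5, 0.5, 0.5]'

```text
time_s: 20.55
tool_pos: [0.5907, -0.051, 0.0441]
tool_rot: [-179.7, 0.1, 72.4]
force: [-8.4, 1.6, 10.2]
grip_width: 0.0098
grasp_force: 8.0
```

Call:
drive_tool --angular '[[0, 0, 0], [0, 0, 0], [0, 0, 0], [0, 0, 0], [0, 0, 0], [0, 0, 0], [0, 0, 0], [0, 0, 0], [0, 0, 0], [0, 0, 0], [0, 0, 0], [0, 0, 0]]' --delta_pos '[[0, 0, 0], [0, 0, 0], [0, 0, 0], [0, 0, 0], [0, 0, -0.5], [0, 0, -1], [0, 0, -1.5], [0, 0, -2], [0, 0, -3], [0, 0, -3], [0, 0, -2], [0, 0, 0]]' --gripper '[1.5, 2, 2.5, 3, 3, 3, 3, 3, 3, 3, 3, 3]'

```text
time_s: 21.75
tool_pos: [0.5958, -0.0516, 0.179]
tool_rot: [179.5, -0.1, 72.4]
force: [0.1, -0.4, 0.3]
grip_width: 0.0301
grasp_force: 0.0
```

```bash
python3 - <<'E'
from h import *
c=cam('side');t=[.5555,-.1578]; M=R.from_euler('z',np.radians(-17.6)).as_matrix()
tr=np.array([t[0],t[1],0])+M@[0,.0085,0]
for v in(0,.028,.034): print(v,proj(c,tr+M@[-.034+v,.104,.061]).round(1))
for n in('latch_tab','comb','latch_tongue','eraser'): print(n,[(d['p'],d['centre']) for d in models.search_frame(c,n)][:3])
g=c['pixels'].max(2).astype(float)
# dark blob (tab) near
ys,xs=np.where(g[165:230,225:285]<45);print('dark centre',xs.mean()+225,ys.mean()+165,xs.min()+225,xs.max()+225,ys.min()+165,ys.max()+165,len(xs))
m=mask(c,'comb',[290,185]);print(None if m is None else fit([c],[m],COMB[5:],[t[0],t[1],-.307],.006))
print(telemetry.get_obs()['force'],telemetry.get_obs()['time_s'])
E
```

```text
0 [[261.7 197.8]]
0.028 [[257.4 193. ]]
0.034 [[256.5 192. ]]
latch_tab [(0.47, [259.1, 194.3])]
comb [(0.93, [285.8, 352.2]), (0.76, [289.8, 187.2]), (0.5, [203.1, 238.4])]
latch_tongue [(0.53, [259.5, 191.9])]
eraser []
dark centre 259.77894736842103 195.97894736842105 255 271 190 205 95
(array([ 0.54868322, -0.15364834, -0.22495637]), np.float64(0.23398692810457516))
[-0.44623751  0.28696165 -0.66058999] 22.05
```

The latch reached its stop: force rose to 8 N with no further motion after 34 mm of travel. The comb is still in place and the gripper is clear, so I'm handing in.

```bash
python3 -c "
from cell import env
print(env.sign_off())"
```

```text
the job is handed in; nothing more can be done
None
```

The comb stands fully home in the rail, the latch is slid across to its stop over it, and the arm is clear; I handed the job in at about 22 s, and the hand-in returned no verdict.

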